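# Set a square against a tacked upright before welding

### The job

Take the steel try square out of the channel it is kept in and stand it on the bracket's base plate, on its thick stock with the blade up, clear of the tacked upright plate, and let go of it. Then take hold of it again, low down by the stock so the hand clears the upright, and gently slide it up until, with the stock flat on the base plate, the blade stands flush against the middle of the upright's clear front face and square on to it, ready for the fitter to check the upright; leave it standing there. Do not let the square topple and do not disturb the red magnet, the tape measure or the hammer beside the work.

Things in the scene. Friction and masses are not known exactly. Their poses are not given: they have to be found in the camera images.
- square: Steel try square, 0.45 kg, standing on its stock, blade up. Origin: outside corner (heel) under the blade's outer edge; z up, y the way that edge faces, x across. Stock: dark bar 20 wide (x), 115 long (y -115 to 0), 22 high. Blade: bright, 4 thick (x), 26 wide (y -26 to 0), top at z = 140, outer edge level with the stock's end. Mass centre y -49, z 25. In the rack only the blade can be gripped.
- square_blade (a point): point on the square's blade, 18 below its top, middle of the 26 mm width: where to pinch the blade across its width from above
- square_foot (a point): point on the square's stock near its free end, 97 from the heel, 12 above its underside: where to take the stock across its 20 mm width from above
- square_top (a point): top of the blade's outer edge, 140 straight above the square's origin
- bracket: Workpiece, fixed: steel base plate 180 (x) by 275 (y -150 to 125) by 12 thick; tacked on it an upright plate 150 wide (x), 10 thick (y 55 to 65), 210 high, taller than the square. Tacks only near its ends, 55 or more from the middle. Origin on the table, z up. The upright's clear front face looks to -y: the square belongs there. Behind it (+y): two table clamps 145 high and a red magnet.
- rib_mid (a point): bottom middle of the upright's front face, at the top of the base plate (0, 55, 12 in the bracket's frame); axes as the bracket's, y pointing into the upright
- rack: Tool rack, fixed: blue foot plate 90 (x) by 235 (y) by 6; on it a steel channel 155 long (y -40 to 115), 26 wide inside, walls 4 thick, inside floor 10 and wall tops 38 above the table. The square stands in it, its y along the rack's y. Two tubes with paint markers, 130 high, at y = -88. Origin on the table.
- magnet: bystander: red triangular welding magnet 18 by 60 by 86, behind the upright on the base plate
- tape: bystander: yellow and black tape measure 66 by 38 by 64, on the table beside the base plate
- hammer: bystander: chipping hammer 265 long (y), 25 high, on the table beside the rack; origin at its middle
Mind the look-alikes: they are no part of the job. What is shaped like the square but green or orange is not meant.

How it is judged:
On the way:
1. the square stands upright on the base plate, in front of the upright and not yet against it (blade at least 5 mm off), and has been let go (z of square in the frame of rib_mid between -0.003 and 0.003 m and angle between square's own z axis and vertical below 0.04 rad and linear speed of square below 0.02 m/s and angular speed of square below 0.1 rad/s and x of square in the frame of rib_mid between -0.085 and 0.085 m and y of square in the frame of rib_mid between -0.175 and -0.005 m and contact force between the fingers and square below 0.1 N), for 0.2 s.
At the end, for the whole second after the job is handed in: The square stands at rest and released on the base plate (underside within 3 mm of its top, upright within 0.04 rad), the blade's outer edge within 2 mm of the upright's front face at the heel and 2.5 mm at the top, within 20 mm of the middle of the upright, square on to it within 0.05 rad (z of square in the frame of rib_mid between -0.003 and 0.003 m and angle between square's own z axis and vertical below 0.04 rad and linear speed of square below 0.02 m/s and angular speed of square below 0.1 rad/s and y of square in the frame of rib_mid between -0.002 and 0.002 m and y of square_top in the frame of rib_mid between -0.0025 and 0.0025 m and x of square in the frame of rib_mid between -0.02 and 0.02 m and angle between the y axis of square and the y axis of bracket, either way round below 0.05 rad and contact force between the fingers and square below 0.1 N); the robot touches nothing.
It fails at once if the square topples (angle between square's own z axis and vertical above 0.5 rad).
It fails at once if the square is rammed against the bracket (over 60 N) (contact force between square and bracket above 60 N).
It fails at once if the magnet, the tape measure or the hammer is disturbed (moved over 30 mm) (distance of any of magnet, tape, hammer from where it was at the start of the episode above 0.03 m).
It also fails if it takes over 51 s, if anything falls off the work surface, if the arm or the gripper's body presses on something with over 40 N, if the wrist force passes 120 N, or if a joint passes its speed limit or range.

### The arm

A 7-joint arm with a two-finger parallel gripper is mounted at the origin on the work surface. World frame = base frame: x ahead of the robot, y to its left, z up, the work surface at z = 0. Lengths are in m, angles in rad, forces in N, time in s.
With the tool pointing down it reaches from about 0.4 to 0.85 m from the base axis. Payload 4.5 kg.
Tool frame: the origin (TCP) lies on the front face of the gripper's body, between the roots of the fingers; the fingertips stand 73 mm ahead of it and the grasp point (between the pads) lies 54 mm ahead of it; z points along the fingers, y is the line along which they close (so a half turn about z gives the same grasp; the last joint's range is limited). The gripper opens to 85 mm and grips with 20 to 120 N. Pads are 22 mm wide; open, the fingers measure 114 mm over their backs; the gripper's body (76 mm by 85 mm) begins 54 mm behind the grasp point. The pads swing forward as they close: fully open they stand 13 mm farther back than shut.
Start: joints at [-1.288, 0.689, -0.195, 1.565, 0.157, 0.902, -0.215], TCP at [0.154, 0.606, 0.304] pointing down, gripper open.
Joint ranges: [-3.01, 3.01], [-0.46, 2.08], [-1.47, 1.51], [0.13, 2.56], [-1, 4.14], [0.04, 2.09], [-2.66, 2.66]. Speed limits (rad/s): [2.57, 2.57, 3.14, 3.14, 3.14, 3.14, 3.14].

### API

Orientations are given as a unit quaternion [x, y, z, w].
In Python, from bench import * gives the robot as it stands. The module is installed in compiled form; this text tells all that it offers.
- The arm moves only by the shell command python3 -m pendant 'ROWS' [FORCE]. ROWS is JSON, a list of rows, each an object of numbers: "x", "y", "z": the shift along the tool's x, y, z in cm; "wx", "wy", "wz": the turn, a rotation vector about the tool's x, y, z in rad; "gripper": the finger opening in cm, from 0 to 8.54. In form: [{"x": .., "y": .., "z": .., "wx": .., "wy": .., "wz": .., "gripper": ..}, ...]. A call has 1 to 5 rows; each row shifts and turns the commanded pose from where the row before left it, along the tool's axes as they then stand; what a row does not reach is not made up. A row lasts 1/8 s, in which the tool goes at most 62.5 mm and 10.7 degrees, less where a joint would pass 70% of its speed; a pose out of reach is approached as far as the arm can. A call with a gripper value outside its range is refused whole. The fingers move at their own pace and stop on an object; FORCE is the grip in N (left out, the last holds). Time passes only in rows, so rows that do not move let the fingers close. It gives the time, the measured TCP pose, the force, the opening and the grip force at its end, in the units of the state.
- read_state(): the state, without advancing time (a new reading comes with each control period).
- get_image(name): name is "side" or "top"; returns a dict with "image" (384x512x3 uint8, red, green, blue), "intrinsics" (3x3 intrinsics, pixels), "k1" (the pictures are not rectified: a ray, as slopes to the right and down, at radius r is drawn at 1 + k1 r^2 times it, then the intrinsics apply), "extrinsics" (4x4, takes a point from camera to world coordinates). Camera axes: x right, y down, z forward; pixel columns grow to the right and rows downward; lengths in m; the calibration is good to about 2 mm. A picture is of the moment at which its call begins. There is no depth.
- job_done(): hands the job in; it is judged then, once.
The state is a dict: "time": time; "qpos": joint angles; "qvel": joint speeds; "joint_efforts": joint torques, N m; "ee_pos": TCP position; "ee_rot": TCP orientation; "contact_force": force on the tool from outside, world axes, zero at the start; "wrist_torque": the same for the moment, N m; "grip_width": opening from 0.0 (shut) to 1.0 (fully open); "finger_force": force on a finger pad.
Only numpy, scipy, OpenCV 4.12 (cv2) and the standard library are available. Lean on these libraries where they do the work, as an engineer would, in place of code of your own. Each camera call takes 0.05 s, during which the arm holds its last target. There are 200 camera calls.

## Working session

There is one attempt and no reset: what is moved stays moved. The work goes in short steps, Python scripts to look and compute and a shell command to move; the robot and the scene stay as the last step left them, time stands still between calls to the robot, and variables do not carry over. Pictures are saved under pics/ and viewed, at most 10 in all, crops included, and the job is handed in when it is done.

```bash
mkdir -p pics
cat > h.py <<'E'
from bench import *
import numpy as np, cv2, json
def snap(n,f):
    d=get_image(n); cv2.imwrite(f,d["image"][:,:,::-1]); 
    np.savez(f+".npz",K=d["intrinsics"],k1=d["k1"],E=d["extrinsics"]); return d
def D(d): return np.array([d["k1"],0,0,0],float).reshape(4) if np.ndim(d["k1"])==0 else None
def ray(d,u,v):
    K=np.array(d["K"]);k1=float(d["k1"])
    p=cv2.undistortPoints(np.array([[[u,v]]],float),K,np.array([k1,0,0,0.]))[0,0]
    E=np.array(d["E"]); return E[:3,3],E[:3,:3]@np.array([p[0],p[1],1])
def onz(d,u,v,z):
    o,r=ray(d,u,v); return o+r*(z-o[2])/r[2]
def proj(d,P):
    E=np.linalg.inv(np.array(d["E"])); r,_=cv2.Rodrigues(E[:3,:3])
    return cv2.projectPoints(np.array(P,float).reshape(-1,1,3),r,E[:3,3],np.array(d["K"]),np.array([float(d["k1"]),0,0,0]))[0][:,0]
E
python3 - <<'E'
from h import *
for n in("top","side"):
    d=snap(n,f"pics/{n}0.png"); print(n,d["extrinsics"],d["intrinsics"],d["k1"])
    cv2.imwrite(f"pics/{n}0b.png",cv2.resize(d["image"][:,:,::-1],(800,600),interpolation=cv2.INTER_CUBIC))
s=read_state();print(s)
E
```

```text
top [[ 0.00845292 -0.99467762  0.10268875  0.42361416]
 [-0.99984085 -0.0100206  -0.01476005 -0.05952923]
 [ 0.01571049 -0.10254765 -0.99460402  1.19747514]
 [ 0.          0.          0.          1.        ]] [[423.27339313   0.         254.42956206]
 [  0.         423.27339313 198.01601378]
 [  0.           0.           1.        ]] -0.1011266664047848
side [[-0.88144724 -0.3505035   0.31654078  0.23846554]
 [-0.47222396  0.66463626 -0.57901914  0.50346377]
 [-0.00743624 -0.65985296 -0.75135795  0.85414258]
 [ 0.          0.          0.          1.        ]] [[373.76862872   0.         260.79203951]
 [  0.         373.76862872 191.78409023]
 [  0.           0.           1.        ]] 0.020597710565165628
{'time': 0.1, 'qpos': array([-1.28818421,  0.68991298, -0.19453101,  1.56623399,  0.15730678,
        0.90248702, -0.21508656]), 'qvel': array([ 0.00153115, -0.0009886 , -0.00105921, -0.00277241,  0.00139335,
        0.00139724, -0.00135686]), 'joint_efforts': array([-3.67051791e-03, -5.40609992e+01, -1.27133030e+00, -1.58986723e+01,
        9.44347295e-03,  4.43752753e-03, -9.58661417e-06]), 'ee_pos': array([0.15382558, 0.6053035 , 0.30315799]), 'ee_rot': array([ 1.24034928e-01,  9.92277510e-01, -8.23353946e-04, -4.47823988e-05]), 'contact_force': array([ 0.12124993,  0.50915323, -0.01775255]), 'wrist_torque': array([0.0104518 , 0.07405241, 0.02026027]), 'finger_force': 0.0, 'grip_width': 0.9990425677625735}
```

View pics/top0b.png

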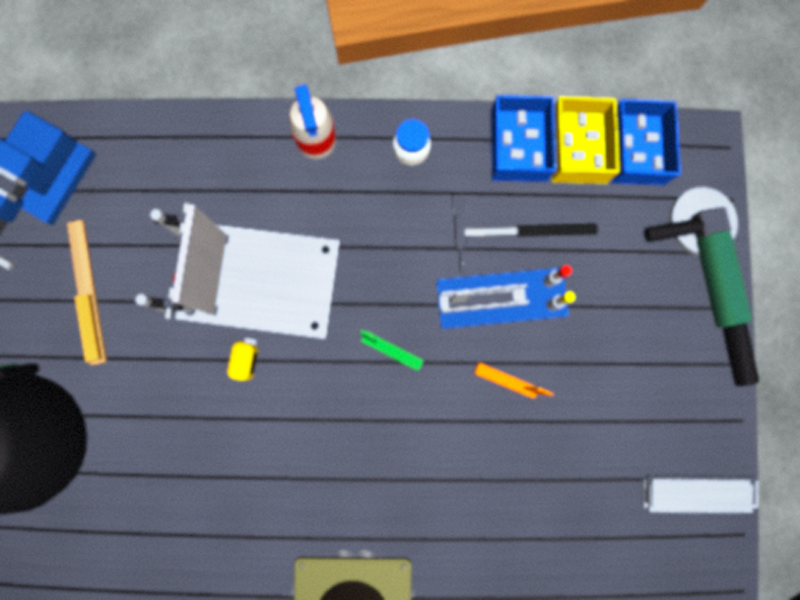

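View pics/side0b.png

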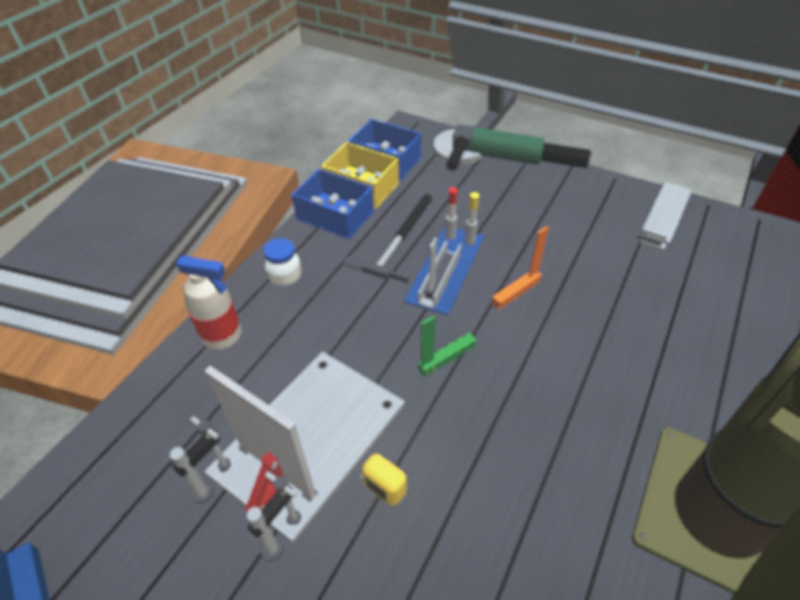

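Top view: the bracket is at about (250,270), with the rack and square at (500,298) and +y pointing left for both. The side view shows the blade at (433,262). I'll enlarge both areas.

Run:
```python
from h import *
def crop(n,x0,y0,w,h,s):
    return cv2.resize(cv2.imread(f"pics/{n}0.png")[y0:y0+h,x0:x0+w],None,fx=s,fy=s,interpolation=cv2.INTER_CUBIC)
# top bracket x80-230,y125-225 ; top rack 270-380,y160-220 ; 
a=crop("top",85,120,135,100,5.9); cv2.imwrite("pics/c1.png",a)
b=crop("top",275,165,100,50,7.9);c=crop("side",255,115,100,85,0.1) 
s=crop("side",250,115,66,85,6)
cv2.imwrite("pics/c2.png",b); cv2.imwrite("pics/c3.png",s)
W=np.zeros((600,800,3),np.uint8); W[:300,:600]=crop("top",275,165,100,50,6); W[300:,:]=0
cv2.imwrite("pics/c3.png",crop("side",125,115,200,150,4))
```

```text
(no output)
```

View pics/c1.png

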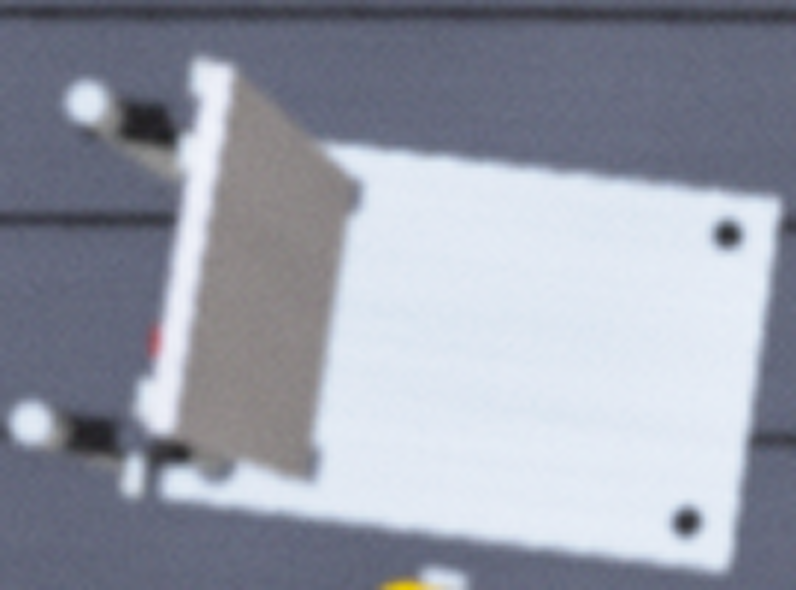

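View pics/c2.png

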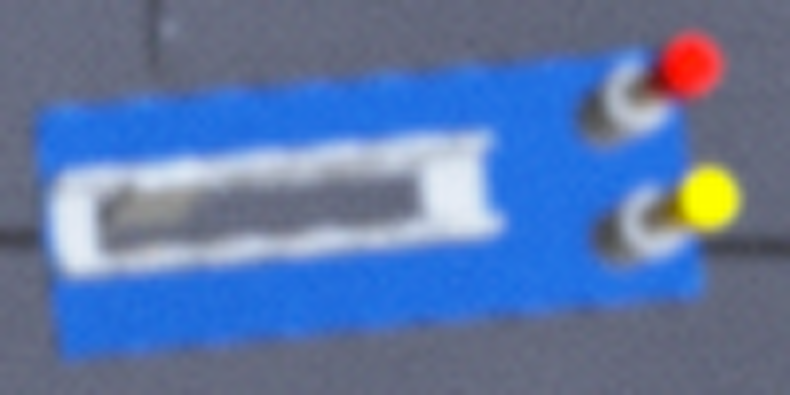

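View pics/c3.png

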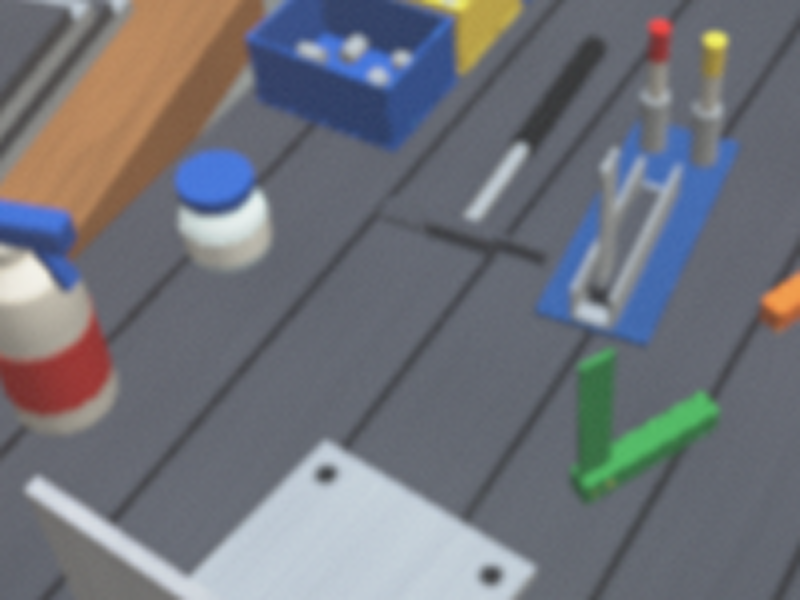

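c1 gives the plate corners at (780,200) and (730,572), and the upright's top front edge from (237,68) to (178,432). c2 gives the foot corners at (38,110), (62,358) and (703,297), and the stock at x 98–420. c3 gives the blade top at about (608,152) and the blade foot at about (600,290).

```bash
cat > fit.py <<'E'
from h import *
from scipy.optimize import least_squares
T=np.load("pics/top0.png.npz");S=np.load("pics/side0.png.npz")
c1=lambda x,y:((x+.5)/5.9-.5+85,(y+.5)/5.9-.5+120)
c2=lambda x,y:((x+.5)/7.9-.5+275,(y+.5)/7.9-.5+165)
c3=lambda x,y:((x+.5)/4-.5+125,(y+.5)/4-.5+115)
s0=lambda x,y:((x+.5)*.64-.5,(y+.5)*.64-.5)
def fit(obs,p0,names):
    def world(p,L):
        c,s=np.cos(p[2]),np.sin(p[2]); return [p[0]+c*L[0]-s*L[1],p[1]+s*L[0]+c*L[1],L[2]]
    def res(p):
        r=[]
        for d,uv,L in obs:
            L=np.array(L,float)
            if len(p)>3: L=L+[0,p[3] if len(p)==4 else 0,0]
            r+=list(proj(d,world(p,L))[0]-uv)
        return r
    r=least_squares(res,p0,loss="soft_l1"); print(names,r.x.round(4)); print(np.array(res(r.x)).reshape(-1,2).round(1).tolist()); return r.x
B=[(T,c1(780,200),(.09,-.15,.012)),(T,c1(730,572),(-.09,-.15,.012)),(T,c1(237,68),(.075,.055,.222)),(T,c1(178,432),(-.075,.055,.222)),
(T,c1(362,180),(.075,.055,.012)),(T,c1(308,478),(-.075,.055,.012)),(T,c1(162,492),(-.09,.125,.012)),
(S,c3(328,440),(.09,-.15,.012)),(S,c3(536,570),(-.09,-.15,.012)),(S,s0(208,371),(.075,.055,.222)),(S,s0(296,432),(-.075,.055,.222))]
b=fit(B,[.4,.3,0],"bracket")
R=[(T,c2(38,110),(.045,0.1175,.006)),(T,c2(62,358),(-.045,.1175,.006)),(T,c2(703,297),(-.045,-.1175,.006)),(S,c3(540,312),(.045,.1175,.006)),(S,c3(645,343),(-.045,.1175,.006)),(S,c3(738,143),(-.045,-.1175,.006))]
r=fit(R,[.4,-.2,0],"rackfoot")
for nm,p in(("c2 chan left inner top",(58,175)),("",(65,275)),("right",(490,132)),("",(502,232))): print(nm,onz(T,*c2(*p),.038).round(4))
for p in((98,196),(103,252),(418,178),(424,232)): print("stock",onz(T,*c2(*p),.032).round(4))
# blade top: side+top
for p in((605,152),(616,152),(603,158)): print("bladetop side",onz(S,*c3(*p),.150).round(4))
for p in((190,195),(185,225),(112,195),(190,210)): print("bladetop top",onz(T,*c2(*p),.150).round(4))
E
python3 fit.py
```

```text
bracket [ 0.6002  0.1914 -0.1234]
[[-0.1, 0.5], [-0.7, 0.0], [-0.6, -0.2], [-1.3, 0.3], [-0.8, -0.3], [-0.1, 1.0], [-0.3, 0.5], [-0.4, -0.5], [0.2, -0.9], [1.4, -4.3], [-0.7, -6.1]]
rackfoot [ 0.5706 -0.2679  0.1087]
[[-0.5, 0.2], [-0.2, 0.2], [0.1, -0.3], [-1.4, -0.8], [0.5, -0.1], [0.6, -0.2]]
c2 chan left inner top [ 0.5755 -0.1525  0.038 ]
 [ 0.5404 -0.155   0.038 ]
right [ 0.5925 -0.3052  0.038 ]
 [ 0.5571 -0.309   0.038 ]
stock [ 0.569  -0.1671  0.032 ]
stock [ 0.5492 -0.1688  0.032 ]
stock [ 0.5767 -0.2805  0.032 ]
stock [ 0.5575 -0.2825  0.032 ]
bladetop side [ 0.5662 -0.1853  0.15  ]
bladetop side [ 0.5595 -0.1889  0.15  ]
bladetop side [ 0.5647 -0.1793  0.15  ]
bladetop top [ 0.5549 -0.1854  0.15  ]
bladetop top [ 0.5453 -0.1838  0.15  ]
bladetop top [ 0.5546 -0.1606  0.15  ]
bladetop top [ 0.5501 -0.1854  0.15  ]
```

```bash
cat > go.py <<'E'
# usage: go.py x y z yaw  -> remaining shift in tool axes (cm) and turn; yaw = angle of tool y axis from world y (mod pi)
import sys
from h import *
from scipy.spatial.transform import Rotation as R
x,y,z,yaw=map(float,sys.argv[1:5]); s=read_state(); r=R.from_quat(s["ee_rot"]); M=r.as_matrix()
print("t",round(s["time"],2),"pos",s["ee_pos"].round(4),"F",s["contact_force"].round(1),"w",round(s["grip_width"]*8.54,2),"ff",round(s["finger_force"],1))
print("shift cm",(M.T@(np.array([x,y,z])-s["ee_pos"])*100).round(2))
best=None
for k in(0,np.pi):
    c,q=np.cos(yaw+k),np.sin(yaw+k); T=np.array([[-c,-q,0],[-q,c,0],[0,0,-1]]).T
    T=np.column_stack([np.array([-c,-q,0])*1.0,np.array([-q,c,0]),[0,0,-1.]])
    v=(r.inv()*R.from_matrix(T)).as_rotvec()
    if best is None or np.linalg.norm(v)<np.linalg.norm(best): best=v
print("turn",best.round(3),"q7",s["qpos"][6].round(2))
E
python3 go.py 0.560 -0.181 0.28 0.095
```

```text
t 0.1 pos [0.1538 0.6053 0.3032] F [ 0.1  0.5 -0. ] w 8.53 ff 0.0
shift cm [-58.72 -66.21   2.43]
turn [-0.002 -0.    -0.344] q7 -0.22
```

```bash
python3 -m pendant '[{"x":-4.5,"y":-3},{"x":-4.5,"y":-3},{"x":-4.5,"y":-3},{"x":-4.5,"y":-3},{"x":-4.5,"y":-3}]'; python3 -m pendant '[{"x":-4,"y":-4.5},{"x":-4,"y":-4.5},{"x":-4,"y":-4.5},{"x":-4,"y":-4.5},{"x":-4,"y":-4.5}]';python3 go.py 0.560 -0.181 0.28 0.095
```

```text
t 0.1 pos [0.1538 0.6053 0.3032] F [ 0.1  0.5 -0. ] w 8.53 ff 0.0
shift cm [-58.72 -66.21   2.43]
turn [-0.002 -0.    -0.344] q7 -0.22validation failed for argument at $[0]...
validation failed for argument at $[0]...
```

```bash
python3 -m pendant '[{"x":-4.5,"y":-3,"z":0,"wx":0,"wy":0,"wz":0,"gripper":8.5},{"x":-4.5,"y":-3,"z":0,"wx":0,"wy":0,"wz":0,"gripper":8.5},{"x":-4.5,"y":-3,"z":0,"wx":0,"wy":0,"wz":0,"gripper":8.5},{"x":-4.5,"y":-3,"z":0,"wx":0,"wy":0,"wz":0,"gripper":8.5},{"x":-4.5,"y":-3,"z":0,"wx":0,"wy":0,"wz":0,"gripper":8.5}]' && python3 -m pendant '[{"x":-4,"y":-4.5,"z":0,"wx":0,"wy":0,"wz":0,"gripper":8.5},{"x":-4,"y":-4.5,"z":0,"wx":0,"wy":0,"wz":0,"gripper":8.5},{"x":-4,"y":-4.5,"z":0,"wx":0,"wy":0,"wz":0,"gripper":8.5},{"x":-4,"y":-4.5,"z":0,"wx":0,"wy":0,"wz":0,"gripper":8.5},{"x":-4,"y":-4.5,"z":0,"wx":0,"wy":0,"wz":0,"gripper":8.5}]';python3 go.py 0.560 -0.181 0.28 0.095
```

```text
time: 0.72
ee_pos: [0.336, 0.4034, 0.3037]
ee_rot: [0.124, 0.992, -0.0, -0.0]
contact_force: [0.8, -0.2, 0.5]
grip_width: 0.997
finger_force: 0.0
time: 1.35
ee_pos: [0.4741, 0.1359, 0.3037]
ee_rot: [0.124, 0.992, 0.0, -0.0]
contact_force: [0.9, 0.3, -0.0]
grip_width: 0.991
finger_force: 0.0
t 1.35 pos [0.4741 0.1359 0.3037] F [ 0.9  0.3 -0. ] w 8.46 ff 0.0
shift cm [-16.13 -28.6    2.37]
turn [ 0.    -0.    -0.344] q7 0.73
```

```bash
python3 -m pendant '[{"x":-2.9,"y":-5.2,"z":0.4,"wx":0,"wy":0,"wz":0,"gripper":8.5},{"x":-2.9,"y":-5.2,"z":0.4,"wx":0,"wy":0,"wz":0,"gripper":8.5},{"x":-2.9,"y":-5.2,"z":0.4,"wx":0,"wy":0,"wz":0,"gripper":8.5},{"x":-2.9,"y":-5.2,"z":0.4,"wx":0,"wy":0,"wz":0,"gripper":8.5},{"x":-2.9,"y":-5.2,"z":0.4,"wx":0,"wy":0,"wz":0,"gripper":8.5}]' >/dev/null&& python3 -m pendant '[{"x":-1.6,"y":-2.6,"z":0.4,"wx":0,"wy":0,"wz":0,"gripper":8.5},{"x":0,"y":0,"z":0,"wx":0,"wy":0,"wz":-0.115,"gripper":8.5},{"x":0,"y":0,"z":0,"wx":0,"wy":0,"wz":-0.115,"gripper":8.5},{"x":0,"y":0,"z":0,"wx":0,"wy":0,"wz":-0.115,"gripper":8.5},{"x":0,"y":0,"z":0,"wx":0,"wy":0,"wz":0,"gripper":6.5}]'>/dev/null;python3 go.py 0.560 -0.181 0.186 0.095
python3 - <<'E'
from h import *
d=snap("side","pics/s1.png"); dd=snap("top","pics/t1.png")
a=cv2.resize(d["image"][100:200,230:330,::-1],(400,400),interpolation=cv2.INTER_CUBIC)
b=cv2.resize(dd["image"][140:240,270:370,::-1],(400,400),interpolation=cv2.INTER_CUBIC)
cv2.imwrite("pics/m1.png",np.hstack([a,b]))
E
```

```text
t 2.6 pos [ 0.5588 -0.1793  0.2794] F [-0.8 -0.8 -0.3] w 6.93 ff 0.0
shift cm [-0.11 -0.19  9.34]
turn [ 0.001 -0.001 -0.   ] q7 1.58
```

View pics/m1.png

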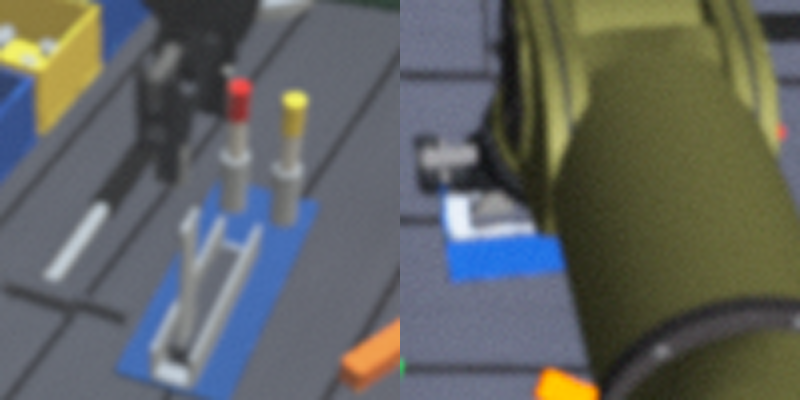

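The blade stands at about (190,210) in the crop, below and between the fingers. The path is clear, so I'll go down.

```bash
python3 -m pendant '[{"x":-0.1,"y":-0.2,"z":3,"wx":0,"wy":0,"wz":0,"gripper":6.5},{"x":0,"y":0,"z":3,"wx":0,"wy":0,"wz":0,"gripper":6.5},{"x":0,"y":0,"z":2,"wx":0,"wy":0,"wz":0,"gripper":6.5},{"x":0,"y":0,"z":1.3,"wx":0,"wy":0,"wz":0,"gripper":6.5},{"x":0,"y":0,"z":0,"wx":0,"wy":0,"wz":0,"gripper":6.5}]'
python3 - <<'E'
from h import *
d=snap("side","pics/s2.png")
cv2.imwrite("pics/m2.png",cv2.resize(d["image"][120:210,240:320,::-1],None,fx=6,fy=6,interpolation=cv2.INTER_CUBIC))
E
```

```text
time: 3.32
ee_pos: [0.5599, -0.1809, 0.1862]
ee_rot: [-0.048, 0.999, 0.0, -0.001]
contact_force: [-0.3, -0.9, -0.1]
grip_width: 0.762
finger_force: 0.0
```

View pics/m2.png

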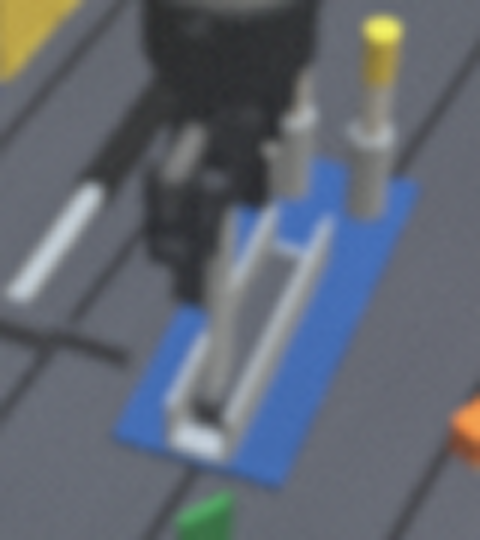

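Run:
```python
from h import *
S=np.load("pics/s2.png.npz")
f=lambda P:((proj(S,P)+.5-[240,120])*6).round(0).tolist()
s=read_state();t=s["ee_pos"];ya=np.array([-.095,.995,0])
print("tips z.113/.121",[f(t+ya*k-[0,0,h]) for k in(.04,-.04,.0325) for h in (.073,.064)])
print("blade top/bot corners",f([.5588,-.168,.15]),f([.5612,-.194,.15]),f([.559,-.168,.032]))
print("chan",f([.558,-.1537,.038]),f([.5748,-.3071,.038]))
for p in((215,212),(235,207),(225,210)):
  u=(np.array(p)+.5)/6-.5+[240,120]; print(onz(S,*u,.15).round(4))
for p in((210,405),(225,390)):
  u=(np.array(p)+.5)/6-.5+[240,120]; print("foot",onz(S,*u,.032).round(4))
```

```text
tips z.113/.121 [[[192.0, 321.0]], [[192.0, 308.0]], [[253.0, 211.0]], [[254.0, 197.0]], [[198.0, 311.0]], [[198.0, 297.0]]]
blade top/bot corners [[216.0, 227.0]] [[236.0, 191.0]] [[210.0, 401.0]]
chan [[199.0, 413.0]] [[302.0, 211.0]]
[ 0.5632 -0.1765  0.15  ]
[ 0.5566 -0.1838  0.15  ]
[ 0.5597 -0.1799  0.15  ]
foot [ 0.5575 -0.1655  0.032 ]
foot [ 0.5554 -0.1779  0.032 ]
```

The projected fingertips and blade match the picture, so I'm closing.

```bash
python3 -m pendant '[{"x":0,"y":0,"z":0,"wx":0,"wy":0,"wz":0,"gripper":2},{"x":0,"y":0,"z":0,"wx":0,"wy":0,"wz":0,"gripper":2},{"x":0,"y":0,"z":0,"wx":0,"wy":0,"wz":0,"gripper":2},{"x":0,"y":0,"z":0,"wx":0,"wy":0,"wz":0,"gripper":2},{"x":0,"y":0,"z":0,"wx":0,"wy":0,"wz":0,"gripper":2}]' 70
```

```text
time: 4.0
ee_pos: [0.5607, -0.1803, 0.1876]
ee_rot: [-0.048, 0.999, 0.0, 0.001]
contact_force: [-1.0, 3.5, 6.6]
grip_width: 0.283
finger_force: 68.5
```

```bash
python3 -m pendant '[{"x":0,"y":0,"z":-1,"wx":0,"wy":0,"wz":0,"gripper":2},{"x":0,"y":0,"z":-1.5,"wx":0,"wy":0,"wz":0,"gripper":2},{"x":0,"y":0,"z":-2,"wx":0,"wy":0,"wz":0,"gripper":2},{"x":0,"y":0,"z":-2.5,"wx":0,"wy":0,"wz":0,"gripper":2},{"x":0,"y":0,"z":-2.5,"wx":0,"wy":0,"wz":0,"gripper":2}]'; python3 -m pendant '[{"x":0,"y":0,"z":-0.5,"wx":0,"wy":0,"wz":0,"gripper":2},{"x":0,"y":0,"z":0,"wx":0,"wy":0,"wz":0,"gripper":2},{"x":0,"y":0,"z":0,"wx":0,"wy":0,"wz":0,"gripper":2}]'
python3 - <<'E'
from h import *
d=snap("side","pics/s3.png")
cv2.imwrite("pics/m3.png",cv2.resize(d["image"][100:220,220:340,::-1],None,fx=5,fy=5,interpolation=cv2.INTER_CUBIC))
E
```

```text
time: 4.62
ee_pos: [0.5594, -0.1816, 0.2829]
ee_rot: [-0.048, 0.999, -0.0, -0.001]
contact_force: [-0.2, -0.7, -4.9]
grip_width: 0.29
finger_force: 69.1
time: 5.0
ee_pos: [0.5594, -0.1811, 0.2857]
ee_rot: [-0.048, 0.999, 0.0, -0.001]
contact_force: [-0.3, 1.2, -5.9]
grip_width: 0.286
finger_force: 69.1
```

View pics/m3.png

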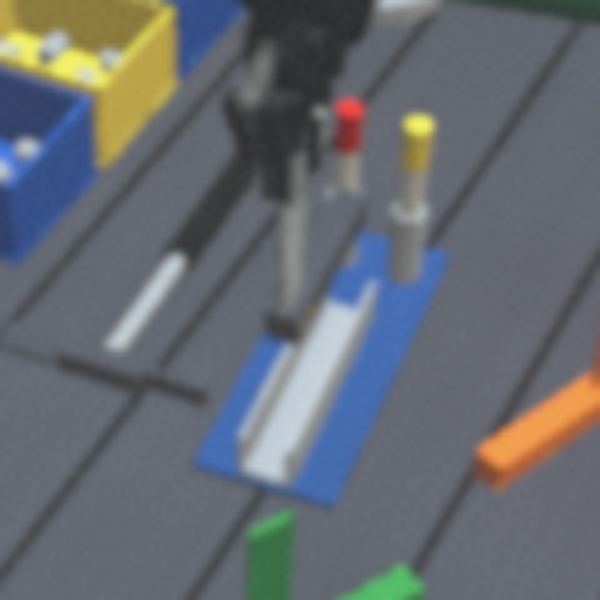

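```bash
python3 go.py 0.5952 0.1507 0.286 -0.1234
```

```text
t 5.05 pos [ 0.5595 -0.181   0.2857] F [-1.1 -1.6 -5.1] w 2.44 ff 69.1
shift cm [-6.740e+00  3.268e+01 -2.000e-02]
turn [ 0.001 -0.003  0.22 ] q7 1.59
```

```bash
python3 -m pendant '[{"x":-0.3,"y":1.5,"z":0,"wx":0,"wy":0,"wz":0,"gripper":2},{"x":-0.6,"y":3,"z":0,"wx":0,"wy":0,"wz":0,"gripper":2},{"x":-0.8,"y":4,"z":0,"wx":0,"wy":0,"wz":0,"gripper":2},{"x":-0.8,"y":4,"z":0,"wx":0,"wy":0,"wz":0,"gripper":2},{"x":-0.8,"y":4,"z":0,"wx":0,"wy":0,"wz":0,"gripper":2}]'>/dev/null && python3 -m pendant '[{"x":-0.8,"y":4,"z":0,"wx":0,"wy":0,"wz":0,"gripper":2},{"x":-0.8,"y":4,"z":0,"wx":0,"wy":0,"wz":0,"gripper":2},{"x":-0.8,"y":4,"z":0,"wx":0,"wy":0,"wz":0,"gripper":2},{"x":-0.6,"y":2.5,"z":0,"wx":0,"wy":0,"wz":0,"gripper":2},{"x":-0.4,"y":1.2,"z":0,"wx":0,"wy":0,"wz":0,"gripper":2}]'>/dev/null && python3 -m pendant '[{"x":0,"y":0.5,"z":0,"wx":0,"wy":0,"wz":0.055,"gripper":2},{"x":0,"y":0,"z":0,"wx":0,"wy":0,"wz":0.055,"gripper":2},{"x":0,"y":0,"z":0,"wx":0,"wy":0,"wz":0.055,"gripper":2},{"x":0,"y":0,"z":0,"wx":0,"wy":0,"wz":0.055,"gripper":2},{"x":0,"y":0,"z":0,"wx":0,"wy":0,"wz":0,"gripper":2}]'; python3 go.py 0.5952 0.1507 0.192 -0.1234
```

```text
time: 6.92
ee_pos: [0.5954, 0.1504, 0.2867]
ee_rot: [0.062, 0.998, -0.0, -0.0]
contact_force: [-0.3, 0.6, -4.3]
grip_width: 0.283
finger_force: 69.3
t 6.92 pos [0.5954 0.1504 0.2867] F [-0.3  0.6 -4.3] w 2.42 ff 69.3
shift cm [0.02 0.04 9.47]
turn [-0.001 -0.    -0.   ] q7 0.9
```

Next I'll lower to about 25 mm above the plate and take a picture.

```bash
python3 -m pendant '[{"x":0,"y":0,"z":1.5,"wx":0,"wy":0,"wz":0,"gripper":2},{"x":0,"y":0,"z":2,"wx":0,"wy":0,"wz":0,"gripper":2},{"x":0,"y":0,"z":2,"wx":0,"wy":0,"wz":0,"gripper":2},{"x":0,"y":0,"z":1.5,"wx":0,"wy":0,"wz":0,"gripper":2},{"x":0,"y":0,"z":0,"wx":0,"wy":0,"wz":0,"gripper":2}]'
python3 - <<'E'
from h import *
d=snap("side","pics/s4.png");t=snap("top","pics/t4.png")
a=cv2.resize(d["image"][205:335,130:260,::-1],(400,400),interpolation=cv2.INTER_CUBIC)
b=cv2.resize(t["image"][120:220,120:220,::-1],(400,400),interpolation=cv2.INTER_CUBIC)
cv2.imwrite("pics/m4.png",np.hstack([a,b]))
E
```

```text
time: 7.55
ee_pos: [0.5946, 0.1505, 0.2152]
ee_rot: [0.062, 0.998, -0.001, -0.002]
contact_force: [0.1, -0.6, -4.8]
grip_width: 0.286
finger_force: 69.3
```

View pics/m4.png

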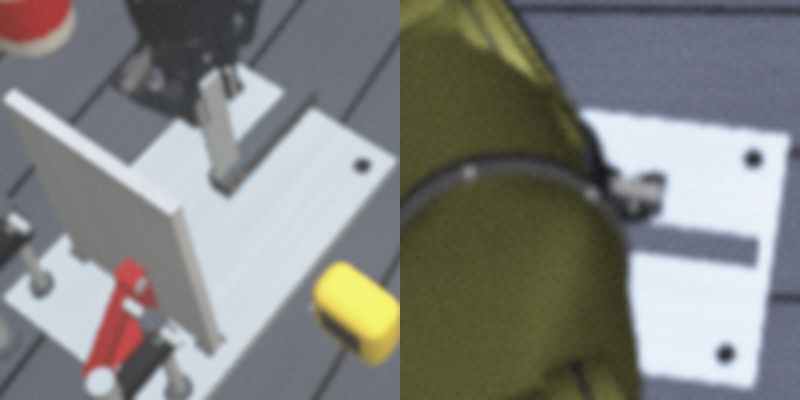

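The stock hangs level over the plate. In the top crop its free end is at (757,238)–(755,267), inside the plate's edge at about x=775. I'll measure its yaw and position.

Run:
```python
from h import *
T=np.load("pics/t4.png.npz")
b=np.array([.6002,.1914,0]);c,s=np.cos(-.1234),np.sin(-.1234);R=np.array([[c,-s,0],[s,c,0],[0,0,1]])
for n,p in(("end+",(358,238)),("end-",(355,267)),("l+",(240,228)),("l-",(240,255)),("plate+",None)):
  if p is None: continue
  u=(np.array(p)+.5)/4-.5+[120,120]; P=onz(T,*u,.0596); print(n,P.round(4),((P-b)@R).round(4))
```

```text
end+ [0.5914 0.047  0.0596] [ 0.009  -0.1444  0.0596]
end- [0.5715 0.0486 0.0596] [-0.0109 -0.1452  0.0596]
l+ [0.5975 0.1275 0.0596] [ 0.0052 -0.0638  0.0596]
l- [0.579  0.127  0.0596] [-0.0131 -0.0666  0.0596]
```

```bash
python3 -m pendant '[{"x":0,"y":0.3,"z":1,"wx":0,"wy":0,"wz":0.035,"gripper":2},{"x":0,"y":0,"z":0.8,"wx":0,"wy":0,"wz":0,"gripper":2},{"x":0,"y":0,"z":0.4,"wx":0,"wy":0,"wz":0,"gripper":2},{"x":0,"y":0,"z":0.1,"wx":0,"wy":0,"wz":0,"gripper":2},{"x":0,"y":0,"z":0,"wx":0,"wy":0,"wz":0,"gripper":2}]'; python3 go.py 0.595 0.153 0.1896 -0.158
```

```text
time: 8.28
ee_pos: [0.596, 0.1539, 0.194]
ee_rot: [0.079, 0.997, 0.0, 0.0]
contact_force: [0.4, 0.8, -5.0]
grip_width: 0.283
finger_force: 69.2
t 8.28 pos [0.596  0.1539 0.194 ] F [ 0.4  0.8 -5. ] w 2.42 ff 69.2
shift cm [ 0.09 -0.1   0.44]
turn [ 0.     0.    -0.001] q7 0.82
```

```bash
for i in 1 2; do python3 -m pendant '[{"x":0,"y":0,"z":0.1,"wx":0,"wy":0,"wz":0,"gripper":2},{"x":0,"y":0,"z":0.1,"wx":0,"wy":0,"wz":0,"gripper":2},{"x":0,"y":0,"z":0,"wx":0,"wy":0,"wz":0,"gripper":2}]' | grep -E 'pos|contact'; done
```

```text
ee_pos: [0.5959, 0.1538, 0.1919]
contact_force: [0.5, -0.1, -5.2]
ee_pos: [0.5959, 0.154, 0.1899]
contact_force: [0.2, -0.3, -4.7]
```

```bash
for i in 1 2; do python3 -m pendant '[{"x":0,"y":0,"z":0.05,"wx":0,"wy":0,"wz":0,"gripper":2},{"x":0,"y":0,"z":0.05,"wx":0,"wy":0,"wz":0,"gripper":2},{"x":0,"y":0,"z":0,"wx":0,"wy":0,"wz":0,"gripper":2}]' | grep -E 'pos|contact'; done
```

```text
ee_pos: [0.5962, 0.1542, 0.1896]
contact_force: [-1.3, 1.5, 3.6]
ee_pos: [0.5965, 0.1543, 0.1896]
contact_force: [-3.0, -0.1, 9.9]
```

Contact: the z force rose to about 10 N. I'll back off slightly, then let go.

```bash
python3 -m pendant '[{"x":0,"y":0,"z":-0.08,"wx":0,"wy":0,"wz":0,"gripper":2},{"x":0,"y":0,"z":0,"wx":0,"wy":0,"wz":0,"gripper":2},{"x":0,"y":0,"z":0,"wx":0,"wy":0,"wz":0,"gripper":2}]' 20; python3 -m pendant '[{"x":0,"y":0,"z":0,"wx":0,"wy":0,"wz":0,"gripper":3},{"x":0,"y":0,"z":0,"wx":0,"wy":0,"wz":0,"gripper":4.5},{"x":0,"y":0,"z":0,"wx":0,"wy":0,"wz":0,"gripper":6},{"x":0,"y":0,"z":0,"wx":0,"wy":0,"wz":0,"gripper":6},{"x":0,"y":0,"z":0,"wx":0,"wy":0,"wz":0,"gripper":6}]'
python3 - <<'E'
from h import *
d=snap("side","pics/s5.png");t=snap("top","pics/t5.png")
a=cv2.resize(d["image"][205:305,130:230,::-1],(400,400),interpolation=cv2.INTER_CUBIC)
b=cv2.resize(t["image"][120:220,120:220,::-1],(400,400),interpolation=cv2.INTER_CUBIC)
cv2.imwrite("pics/m5.png",np.hstack([a,b]))
E
```

```text
time: 10.15
ee_pos: [0.5963, 0.1542, 0.1896]
ee_rot: [0.079, 0.997, 0.0, 0.001]
contact_force: [-2.1, 1.0, 7.1]
grip_width: 0.287
finger_force: 70.4
time: 10.78
ee_pos: [0.5959, 0.1538, 0.1886]
ee_rot: [0.079, 0.997, 0.0, -0.0]
contact_force: [0.1, 0.5, -0.3]
grip_width: 0.705
finger_force: 0.0
```

View pics/m5.png

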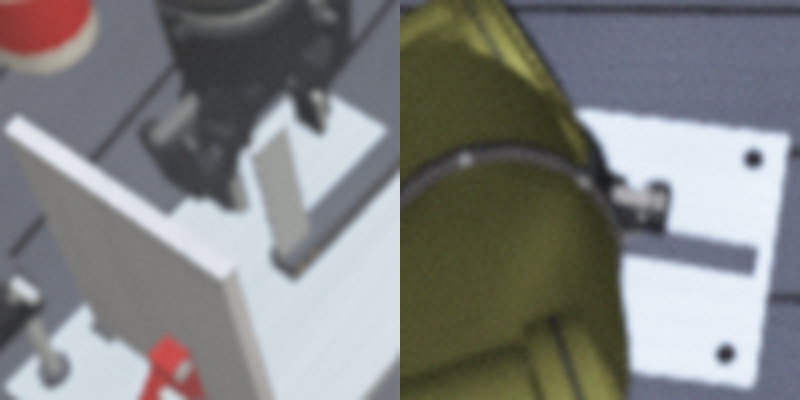

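The square now stands free on the plate, and the finger force is 0. I'll lift out, move back toward the stock's free end and turn the hand a quarter.

```bash
python3 -m pendant '[{"x":0,"y":0,"z":-1.5,"wx":0,"wy":0,"wz":0,"gripper":6},{"x":0,"y":0,"z":-3,"wx":0,"wy":0,"wz":0,"gripper":6},{"x":0,"y":0,"z":-3,"wx":0,"wy":0,"wz":0,"gripper":6},{"x":0,"y":0,"z":-3,"wx":0,"wy":0,"wz":0,"gripper":6},{"x":0,"y":-4,"z":0,"wx":0,"wy":0,"wz":0,"gripper":6}]' >/dev/null&& python3 -m pendant '[{"x":0,"y":-4.5,"z":0,"wx":0,"wy":0,"wz":0,"gripper":6},{"x":0,"y":0,"z":0,"wx":0,"wy":0,"wz":0.178,"gripper":6},{"x":0,"y":0,"z":0,"wx":0,"wy":0,"wz":0.178,"gripper":6},{"x":0,"y":0,"z":0,"wx":0,"wy":0,"wz":0.178,"gripper":6},{"x":0,"y":0,"z":0,"wx":0,"wy":0,"wz":0.178,"gripper":6}]' >/dev/null&& python3 -m pendant '[{"x":0,"y":0,"z":0,"wx":0,"wy":0,"wz":0.178,"gripper":6},{"x":0,"y":0,"z":0,"wx":0,"wy":0,"wz":0.178,"gripper":6},{"x":0,"y":0,"z":0,"wx":0,"wy":0,"wz":0.178,"gripper":6},{"x":0,"y":0,"z":0,"wx":0,"wy":0,"wz":0.178,"gripper":6},{"x":0,"y":0,"z":0,"wx":0,"wy":0,"wz":0.1,"gripper":6}]'
python3 - <<'E'
from h import *
d=snap("side","pics/s6.png");t=snap("top","pics/t6.png")
# print gray ASCII of side view around stock & blade
b=np.array([.6002,.1914,0]);c,s=np.cos(-.1234),np.sin(-.1234);R=np.array([[c,-s,0],[s,c,0],[0,0,1]])
S=np.load("pics/s6.png.npz");T=np.load("pics/t6.png.npz")
print(proj(S,[R@[0,-.025,.152]+b,R@[0,-.025,.034]+b,R@[0,-.140,.034]+b]).round(1))
for n,I,C in(("side",d["image"],S),("top",t["image"],T)):
    g=cv2.cvtColor(I,cv2.COLOR_RGB2GRAY)
    print(n)
    for y in(-.14,-.13,-.12,-.11,-.10,-.09,-.08,-.07,-.06,-.05,-.035,-.025):
        xs=np.arange(-.024,.0241,.002); P=[R@[x,y,.034]+b for x in xs]
        uv=proj(C,P).astype(np.float32); print(y,cv2.remap(g,uv[:,0].reshape(1,-1),uv[:,1].reshape(1,-1),1)[0].tolist())
E
```

```text
time: 12.75
ee_pos: [0.5826, 0.0704, 0.2948]
ee_rot: [0.747, 0.665, 0.001, -0.0]
contact_force: [-0.1, -0.2, -0.7]
grip_width: 0.702
finger_force: 0.0
[[192.8 242.7]
 [199.7 269.3]
 [228.7 237.5]]
side
-0.14 [146, 146, 144, 142, 133, 124, 116, 113, 112, 111, 111, 111, 112, 113, 118, 122, 131, 138, 143, 144, 145, 143, 140, 141, 139]
-0.13 [200, 184, 150, 123, 101, 99, 102, 108, 111, 113, 112, 112, 114, 122, 139, 163, 188, 204, 213, 214, 214, 213, 214, 215, 215]
-0.12 [188, 159, 126, 101, 93, 97, 103, 109, 112, 114, 113, 113, 114, 120, 133, 158, 182, 202, 209, 213, 212, 212, 212, 213, 214]
-0.11 [194, 167, 134, 106, 96, 97, 105, 111, 115, 114, 114, 114, 114, 117, 133, 156, 181, 199, 210, 212, 212, 212, 212, 213, 214]
-0.1 [195, 171, 137, 110, 93, 96, 104, 110, 113, 114, 114, 113, 113, 118, 131, 153, 177, 198, 208, 211, 211, 211, 211, 212, 212]
-0.09 [200, 180, 147, 114, 97, 96, 102, 109, 113, 115, 115, 115, 115, 117, 127, 147, 172, 193, 205, 209, 210, 211, 211, 211, 212]
-0.08 [196, 176, 146, 118, 99, 96, 101, 109, 114, 116, 116, 116, 115, 117, 125, 142, 165, 188, 202, 209, 210, 210, 2
[... 1362 characters left out ...]
 46, 44, 41, 40, 39, 40, 44, 50, 62, 73, 80, 81, 79, 76]
-0.08 [71, 70, 67, 65, 66, 66, 65, 63, 63, 63, 64, 62, 59, 58, 58, 56, 55, 60, 61, 63, 67, 70, 71, 71, 75]
-0.07 [76, 76, 76, 75, 74, 74, 75, 74, 74, 74, 75, 75, 76, 77, 77, 77, 75, 74, 75, 75, 74, 73, 74, 74, 75]
-0.06 [84, 83, 83, 84, 85, 85, 85, 86, 86, 86, 85, 85, 84, 84, 83, 84, 85, 82, 81, 82, 84, 85, 83, 81, 84]
-0.05 [88, 90, 89, 90, 90, 88, 88, 89, 89, 88, 89, 91, 91, 89, 89, 89, 90, 91, 90, 90, 90, 90, 90, 90, 90]
-0.035 [94, 95, 96, 96, 96, 95, 95, 96, 94, 93, 94, 95, 94, 94, 95, 95, 95, 95, 96, 95, 93, 94, 95, 96, 97]
-0.025 [99, 96, 94, 96, 97, 97, 97, 98, 99, 96, 95, 95, 99, 97, 97, 97, 97, 98, 98, 97, 97, 98, 99, 97, 96]
```

```bash
python3 - <<'E'
import numpy as np
c,s=np.cos(-.1234),np.sin(-.1234);print(np.array([.6002,.1914])+np.array([[c,-s],[s,c]])@[-.0036,-.120])
E
python3 go.py 0.5819 0.0728 0.089 -1.716
```

```text
[0.58185693 0.07275561]
t 12.85 pos [0.5826 0.0704 0.2946] F [-0.2  0.3 -0.3] w 6.04 ff 0.0
shift cm [ 0.21 -0.11 20.56]
turn [ 0.001 -0.001  0.034] q7 -0.19
```

```bash
python3 -m pendant '[{"x":0.2,"y":-0.1,"z":0,"wx":0,"wy":0,"wz":0.034,"gripper":5},{"x":0,"y":0,"z":4,"wx":0,"wy":0,"wz":0,"gripper":5},{"x":0,"y":0,"z":4.5,"wx":0,"wy":0,"wz":0,"gripper":5},{"x":0,"y":0,"z":4.5,"wx":0,"wy":0,"wz":0,"gripper":5},{"x":0,"y":0,"z":3,"wx":0,"wy":0,"wz":0,"gripper":5}]'>/dev/null; python3 -m pendant '[{"x":0,"y":0,"z":2.5,"wx":0,"wy":0,"wz":0,"gripper":5},{"x":0,"y":0,"z":1.4,"wx":0,"wy":0,"wz":0,"gripper":5},{"x":0,"y":0,"z":0.6,"wx":0,"wy":0,"wz":0,"gripper":5},{"x":0,"y":0,"z":0,"wx":0,"wy":0,"wz":0,"gripper":5}]'; python3 go.py 0.5819 0.0728 0.089 -1.716
```

```text
time: 13.98
ee_pos: [0.582, 0.0721, 0.089]
ee_rot: [0.757, 0.654, 0.0, 0.0]
contact_force: [0.7, 0.4, 0.6]
grip_width: 0.583
finger_force: 0.0
t 13.97 pos [0.582  0.0721 0.089 ] F [0.7 0.4 0.6] w 4.98 ff 0.0
shift cm [ 0.07 -0.02  0.  ]
turn [ 0.001 -0.    -0.001] q7 -0.17
```

```bash
python3 -m pendant '[{"x":0,"y":0,"z":0,"wx":0,"wy":0,"wz":0,"gripper":3},{"x":0,"y":0,"z":0,"wx":0,"wy":0,"wz":0,"gripper":2.4},{"x":0,"y":0,"z":0,"wx":0,"wy":0,"wz":0,"gripper":1.5},{"x":0,"y":0,"z":0,"wx":0,"wy":0,"wz":0,"gripper":1.5},{"x":0,"y":0,"z":0,"wx":0,"wy":0,"wz":0,"gripper":1.5}]' 20
```

```text
time: 14.6
ee_pos: [0.5819, 0.0721, 0.0894]
ee_rot: [0.757, 0.654, 0.0, 0.0]
contact_force: [-1.5, 0.2, 5.7]
grip_width: 0.231
finger_force: 20.6
```

Gripped across the stock at 19.7 mm opening. Tool x points at the upright, so I'll slide about 7 cm.

```bash
python3 -m pendant '[{"x":0.4,"y":0,"z":-0.03,"wx":0,"wy":0,"wz":-0.022,"gripper":1.5},{"x":0.8,"y":0,"z":0,"wx":0,"wy":0,"wz":0,"gripper":1.5},{"x":1,"y":0,"z":0,"wx":0,"wy":0,"wz":0,"gripper":1.5},{"x":1,"y":0,"z":0,"wx":0,"wy":0,"wz":0,"gripper":1.5},{"x":1,"y":0,"z":0,"wx":0,"wy":0,"wz":0,"gripper":1.5}]' | grep -E "pos|con|grip"; python3 -m pendant '[{"x":1,"y":0,"z":0,"wx":0,"wy":0,"wz":0,"gripper":1.5},{"x":1,"y":0,"z":0,"wx":0,"wy":0,"wz":0,"gripper":1.5},{"x":0.6,"y":0,"z":0,"wx":0,"wy":0,"wz":0,"gripper":1.5},{"x":0,"y":0,"z":0,"wx":0,"wy":0,"wz":0,"gripper":1.5}]'
cat > meas.py <<'E'
from h import *
import sys
b=np.array([.6002,.1914,0]);c,s=np.cos(-.1234),np.sin(-.1234);R=np.array([[c,-s,0],[s,c,0],[0,0,1]])
d=snap("side",f"pics/s{sys.argv[1]}.png");t=snap("top",f"pics/t{sys.argv[1]}.png")
S=np.load(f"pics/s{sys.argv[1]}.png.npz");T=np.load(f"pics/t{sys.argv[1]}.png.npz")
for n,I,C in(("side",d["image"],S),("top",t["image"],T)):
    g=cv2.cvtColor(I,cv2.COLOR_RGB2GRAY); print(n)
    for y in np.arange(-.08,.05,.01):
        xs=np.arange(-.024,.0241,.002); uv=proj(C,[R@[x,y,.034]+b for x in xs]).astype(np.float32)
        print(y.round(3),cv2.remap(g,uv[:,0].reshape(1,-1),uv[:,1].reshape(1,-1),1)[0].tolist())
E
python3 meas.py 7
```

```text
ee_pos: [0.5872, 0.1109, 0.0894]
contact_force: [-0.7, -5.8, 5.5]
grip_width: 0.231
time: 15.72
ee_pos: [0.5906, 0.1381, 0.0894]
ee_rot: [0.75, 0.662, -0.001, 0.001]
contact_force: [-1.2, -3.9, 5.8]
grip_width: 0.229
finger_force: 20.6
side
-0.08 [96, 94, 92, 98, 105, 110, 105, 94, 83, 77, 72, 70, 69, 68, 66, 65, 64, 65, 64, 63, 64, 64, 64, 66, 68]
-0.07 [72, 70, 75, 82, 89, 91, 86, 84, 83, 82, 80, 78, 76, 75, 77, 77, 76, 72, 69, 69, 70, 70, 70, 70, 70]
-0.06 [81, 72, 69, 69, 70, 69, 71, 73, 73, 73, 72, 72, 73, 72, 73, 72, 72, 69, 67, 66, 67, 70, 73, 76, 79]
-0.05 [103, 81, 83, 92, 107, 116, 119, 113, 106, 101, 102, 105, 111, 116, 117, 112, 102, 88, 79, 78, 90, 107, 128, 147, 163]
-0.04 [192, 172, 149, 126, 109, 101, 107, 114, 120, 122, 122, 122, 122, 122, 125, 131, 149, 172, 194, 206, 215, 217, 220, 221, 221]
-0.03 [212, 192, 158, 126, 103, 101, 107, 115, 119, 121, 123, 123, 122, 124, 130, 148, 174, 199, 213, 220, 220, 220, 219, 221, 222]
-0.02 [215, 200, 170, 135, 110, 102, 105, 116, 121, 122, 123, 122, 122, 123, 126, 142, 167, 194, 212, 219, 220, 220, 221, 222, 222]
-0.01 [216, 19
[... 1508 characters left out ...]
3, 74, 77, 81, 87, 93, 97, 99, 100, 100, 98, 95, 93, 91, 88]
-0.01 [192, 165, 129, 98, 78, 66, 61, 59, 56, 55, 54, 55, 56, 55, 52, 54, 54, 54, 53, 54, 55, 55, 56, 55, 53]
-0.0 [77, 73, 74, 75, 74, 73, 72, 71, 69, 66, 59, 55, 53, 51, 50, 51, 52, 53, 54, 56, 57, 55, 53, 57, 57]
0.01 [77, 77, 78, 79, 78, 76, 76, 77, 80, 80, 79, 79, 80, 80, 78, 78, 76, 73, 68, 61, 56, 54, 51, 52, 59]
0.02 [88, 86, 81, 82, 83, 83, 80, 79, 79, 78, 81, 80, 78, 78, 78, 78, 76, 76, 77, 81, 79, 78, 76, 69, 63]
0.03 [88, 86, 86, 86, 86, 86, 87, 86, 86, 86, 85, 84, 83, 80, 78, 76, 75, 76, 74, 72, 70, 69, 68, 69, 71]
0.04 [90, 91, 89, 87, 86, 87, 86, 87, 88, 87, 86, 85, 86, 86, 84, 80, 82, 81, 79, 76, 75, 72, 68, 67, 68]
```

Now aligned: the relative yaw is about 0 and x is about -3 mm. That leaves about 15 mm, which I'll creep while watching the force.

```bash
python3 -m pendant '[{"x":0.4,"y":0,"z":0,"wx":0,"wy":0,"wz":0,"gripper":1.5},{"x":0.4,"y":0,"z":0,"wx":0,"wy":0,"wz":0,"gripper":1.5},{"x":0.2,"y":0,"z":0,"wx":0,"wy":0,"wz":0,"gripper":1.5},{"x":0,"y":0,"z":0,"wx":0,"wy":0,"wz":0,"gripper":1.5}]'| grep -E "pos|con|grip"; for i in 1 2; do python3 -m pendant '[{"x":0.05,"y":0,"z":0,"wx":0,"wy":0,"wz":0,"gripper":1.5},{"x":0.05,"y":0,"z":0,"wx":0,"wy":0,"wz":0,"gripper":1.5},{"x":0.05,"y":0,"z":0,"wx":0,"wy":0,"wz":0,"gripper":1.5}]'| grep -E "pos|con|rot"; done
```

```text
ee_pos: [0.5917, 0.1469, 0.0894]
contact_force: [-0.7, -6.1, 6.5]
grip_width: 0.224
ee_pos: [0.5918, 0.1476, 0.0894]
ee_rot: [0.75, 0.661, -0.001, 0.002]
contact_force: [-0.6, -6.8, 6.4]
ee_pos: [0.592, 0.1492, 0.0894]
ee_rot: [0.75, 0.661, -0.001, 0.002]
contact_force: [-0.8, -8.3, 5.4]
```

```bash
for i in 1 2 3; do python3 -m pendant '[{"x":0.05,"y":0,"z":0,"wx":0,"wy":0,"wz":0,"gripper":1.5},{"x":0.05,"y":0,"z":0,"wx":0,"wy":0,"wz":0,"gripper":1.5}]'| grep -E "pos|con|rot"; done
```

```text
ee_pos: [0.5921, 0.1502, 0.0894]
ee_rot: [0.75, 0.661, -0.001, 0.002]
contact_force: [-0.6, -7.6, 6.0]
ee_pos: [0.5922, 0.1512, 0.0894]
ee_rot: [0.75, 0.661, -0.001, 0.002]
contact_force: [-1.4, -7.9, 5.6]
ee_pos: [0.5924, 0.1522, 0.0894]
ee_rot: [0.75, 0.661, -0.001, 0.002]
contact_force: [-0.7, -6.8, 5.4]
```

```bash
for i in 1 2 3; do python3 -m pendant '[{"x":0.05,"y":0,"z":0,"wx":0,"wy":0,"wz":0,"gripper":1.5},{"x":0.05,"y":0,"z":0,"wx":0,"wy":0,"wz":0,"gripper":1.5}]'| grep -E "pos|con|rot"; done; python3 meas.py 8 | sed -n '/side/,/top/p'
```

```text
ee_pos: [0.5924, 0.1525, 0.0894]
ee_rot: [0.75, 0.661, -0.002, 0.002]
contact_force: [-2.1, -8.8, 5.8]
ee_pos: [0.5924, 0.1526, 0.0893]
ee_rot: [0.75, 0.661, -0.002, 0.002]
contact_force: [-2.1, -10.4, 7.4]
ee_pos: [0.5925, 0.1527, 0.0894]
ee_rot: [0.751, 0.661, -0.003, 0.002]
contact_force: [-0.5, -11.9, 7.0]
side
-0.08 [115, 122, 139, 154, 176, 191, 199, 203, 203, 203, 197, 192, 180, 169, 154, 137, 121, 107, 92, 81, 73, 71, 70, 69, 70]
-0.07 [157, 158, 160, 164, 159, 156, 151, 146, 142, 137, 132, 123, 112, 99, 90, 81, 76, 73, 71, 69, 69, 70, 70, 69, 68]
-0.06 [86, 86, 89, 103, 120, 131, 122, 106, 91, 82, 78, 76, 75, 73, 71, 70, 68, 66, 66, 66, 67, 68, 69, 72, 73]
-0.05 [71, 69, 70, 72, 74, 77, 79, 81, 81, 80, 80, 78, 77, 77, 78, 77, 76, 73, 72, 70, 71, 70, 68, 68, 69]
-0.04 [94, 79, 71, 70, 72, 74, 80, 81, 80, 79, 79, 81, 86, 92, 97, 98, 92, 82, 74, 72, 77, 97, 119, 132, 129]
-0.03 [149, 134, 129, 128, 128, 122, 117, 113, 115, 119, 121, 122, 122, 121, 120, 116, 114, 111, 130, 150, 171, 186, 201, 209, 217]
-0.02 [215, 199, 168, 134, 108, 102, 107, 115, 121, 123, 124, 124, 121, 122, 127, 143, 166, 192, 212, 220, 221, 221, 221, 222, 222]
-0.01 [218, 201, 174, 135, 110, 102, 108, 116, 121, 124, 124, 123, 124, 124, 129, 143, 167, 193, 213, 220, 220, 221, 221, 222, 222]
-0.0 [212, 190, 156, 123, 102, 98, 105, 115, 120, 123, 124, 123, 124, 125, 130, 145, 165, 183, 189, 187, 182, 190, 208, 224, 230]
0.01 [215, 199, 167, 133, 106, 102, 109, 118, 131, 142, 152, 160, 167, 170, 173, 172, 169, 166, 159, 152, 143, 137, 136, 135, 137]
0.02 [212, 200, 181, 167, 166, 170, 173, 173, 172, 169, 161, 155, 145, 139, 133, 131, 129, 129, 128, 128, 129, 129, 128, 128, 129]
0.03 [171, 167, 162, 157, 146, 139, 134, 132, 129, 130, 131, 130, 129, 129, 128, 129, 129, 128, 127, 128, 129, 129, 128, 128, 128]
0.04 [130, 129, 129, 128, 128, 128, 129, 128, 128, 128, 127, 127, 128, 129, 129, 128, 128, 127, 127, 126, 127, 126, 127, 128, 128]
top
```

It's in contact: motion has stopped and the force has risen to 12 N. I'll relax the push a little, let go, lift out and check.

```bash
python3 -m pendant '[{"x":-0.1,"y":0,"z":0,"wx":0,"wy":0,"wz":0,"gripper":1.5},{"x":0,"y":0,"z":0,"wx":0,"wy":0,"wz":0,"gripper":1.5}]'; python3 -m pendant '[{"x":0,"y":0,"z":0,"wx":0,"wy":0,"wz":0,"gripper":2.4},{"x":0,"y":0,"z":0,"wx":0,"wy":0,"wz":0,"gripper":3.5},{"x":0,"y":0,"z":0,"wx":0,"wy":0,"wz":0,"gripper":5},{"x":0,"y":0,"z":0,"wx":0,"wy":0,"wz":0,"gripper":5}]'; python3 -m pendant '[{"x":0,"y":0,"z":-1,"wx":0,"wy":0,"wz":0,"gripper":5},{"x":0,"y":0,"z":-3,"wx":0,"wy":0,"wz":0,"gripper":5},{"x":-2,"y":0,"z":-4,"wx":0,"wy":0,"wz":0,"gripper":5},{"x":-5,"y":0,"z":-3,"wx":0,"wy":0,"wz":0,"gripper":5},{"x":-6,"y":0,"z":0,"wx":0,"wy":0,"wz":0,"gripper":5}]'; python3 -m pendant '[{"x":-6,"y":0,"z":-1,"wx":0,"wy":0,"wz":0,"gripper":5},{"x":-6,"y":0,"z":-1,"wx":0,"wy":0,"wz":0,"gripper":5},{"x":-6,"y":0,"z":-1,"wx":0,"wy":0,"wz":0,"gripper":5},{"x":-3,"y":0,"z":0,"wx":0,"wy":0,"wz":0,"gripper":5},{"x":0,"y":0,"z":0,"wx":0,"wy":0,"wz":0,"gripper":5}]'
```

```text
time: 18.92
ee_pos: [0.5925, 0.1526, 0.0894]
ee_rot: [0.75, 0.661, -0.002, 0.002]
contact_force: [-1.3, -10.0, 6.3]
grip_width: 0.229
finger_force: 20.8
time: 19.42
ee_pos: [0.5924, 0.1579, 0.0889]
ee_rot: [0.749, 0.662, 0.0, -0.0]
contact_force: [-0.5, 0.6, -1.1]
grip_width: 0.582
finger_force: 0.0
time: 20.05
ee_pos: [0.5782, 0.0283, 0.2023]
ee_rot: [0.749, 0.663, 0.003, 0.002]
contact_force: [1.0, -1.4, 0.3]
grip_width: 0.584
finger_force: 0.0
time: 20.68
ee_pos: [0.5495, -0.1839, 0.2299]
ee_rot: [0.752, 0.66, -0.001, 0.001]
contact_force: [-0.4, 0.4, -0.1]
grip_width: 0.586
finger_force: 0.0
```

Run:
```python
from h import *
b=np.array([.6002,.1914,0]);c,s=np.cos(-.1234),np.sin(-.1234);R=np.array([[c,-s,0],[s,c,0],[0,0,1]])
t=snap("top","pics/t9.png");T=np.load("pics/t9.png.npz");g=cv2.cvtColor(t["image"],cv2.COLOR_RGB2GRAY)
def prof(P): 
    uv=proj(T,[R@p+b for p in P]).astype(np.float32); return cv2.remap(g,uv[:,:1].reshape(1,-1),uv[:,1:].reshape(1,-1),1)[0].tolist()
print("end y -.07..-.05 step 2mm (z .034)",prof([[-.0027,y,.034] for y in np.arange(-.070,-.049,.002)]))
print("plate front edge y -.16..-.14",prof([[-.0027,y,.012] for y in np.arange(-.160,-.139,.002)]))
for y in np.arange(-.055,.031,.01): print("x prof",y.round(3),prof([[x,y,.034] for x in np.arange(-.024,.025,.002)]))
for z in(.04,.06,.08,.1,.12,.14,.15,.16): print("blade face inner y=.029 z",z,prof([[x,.029,z] for x in np.arange(-.014,.011,.002)]))
```

```text
end y -.07..-.05 step 2mm (z .034) [233, 227, 213, 186, 142, 114, 102, 103, 106, 108, 109]
plate front edge y -.16..-.14 [110, 110, 113, 129, 157, 194, 220, 233, 238, 238, 238]
x prof -0.055 [233, 233, 233, 231, 225, 204, 174, 138, 119, 109, 105, 105, 106, 108, 114, 132, 160, 193, 215, 225, 230, 232, 233, 234, 234]
x prof -0.045 [233, 232, 231, 229, 219, 201, 169, 139, 115, 108, 109, 110, 109, 110, 115, 125, 154, 183, 210, 226, 231, 233, 233, 233, 233]
x prof -0.035 [232, 233, 233, 231, 225, 204, 175, 140, 122, 112, 110, 110, 110, 111, 114, 133, 161, 193, 213, 225, 231, 233, 233, 233, 235]
x prof -0.025 [232, 232, 233, 231, 222, 206, 174, 142, 118, 111, 107, 106, 111, 111, 118, 131, 159, 188, 214, 225, 230, 232, 233, 234, 234]
x prof -0.015 [232, 232, 232, 231, 226, 207, 177, 139, 121, 114, 114, 112, 112, 113, 119, 140, 169, 198, 218, 228, 232, 233, 233, 234, 234]
x prof -0.005 [233, 234, 232, 230, 223, 206, 175, 144, 119, 111, 109, 108, 108, 112, 117, 126, 157, 186, 212, 225, 230, 232, 234, 234, 234]
x prof 0.005 [234, 233, 232, 232, 224, 203, 174, 138, 120, 111, 112, 112, 112, 114,
[... 408 characters left out ...]
0, 124, 136, 164, 192]
blade face inner y=.029 z 0.06 [161, 134, 118, 113, 121, 127, 130, 128, 130, 143, 168, 202, 221]
blade face inner y=.029 z 0.08 [124, 114, 116, 124, 132, 136, 138, 141, 163, 190, 214, 229, 232]
blade face inner y=.029 z 0.1 [117, 119, 127, 134, 138, 141, 150, 166, 187, 206, 217, 220, 222]
blade face inner y=.029 z 0.12 [125, 130, 137, 139, 140, 142, 143, 147, 152, 156, 158, 157, 155]
blade face inner y=.029 z 0.14 [138, 139, 141, 141, 141, 139, 139, 142, 142, 140, 139, 136, 137]
blade face inner y=.029 z 0.15 [139, 140, 139, 141, 146, 151, 159, 164, 158, 147, 141, 138, 135]
blade face inner y=.029 z 0.16 [139, 140, 142, 146, 158, 181, 193, 189, 168, 149, 139, 135, 135]
```

The square reads flush within about 1 mm (allowing for the visible end face), the relative yaw is about 0 and x is about -1 mm. The robot is clear, so I'm handing in.

```bash
python3 -c "from bench import *; print(job_done())"
```

```text
the job is handed in; nothing more can be done
None
```

I handed the job in at about 21 s of the 51 s allowed: the square is released and standing on its stock, blade against the middle of the upright's front face. The last top image puts it about 1 mm off centre, about 1 mm from the face and square on, but the face hides the blade's top from the cameras and the hand-in returned no verdict.

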